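# Slide the bench stone into its recess

## Task

Pick up the sharpening stone, lay it flat on the rest beside the recess of the honing board, then slide it across the board until it drops into the recess, and leave it there fully home. Use a light hand: the stone is brittle, so do not let it fall onto the board, bear down on it or jam it hard against the recess wall. Leave the oil bottle, chisel, honing guide and drink can where they are.

Things in the scene. Friction and masses are not known exactly. Their poses are not given: they have to be found in the camera images.
- stone: Loose two-layer grey sharpening stone, a plain brick 150 (its x) x 50 (its y) x 20 mm (z), about 0.36 kg (can be 20 % more or less). Origin at the centre of its underside, z up. Either end may lead. Brittle: a push of 25 N between stone and board is already too hard.
- station: Fixed plywood sharpening station: base 220 (its x) x 180 mm (y), top 15 mm above the bench, a cleat 13 mm wide, 10 mm high along each x end. Origin at the base's centre at bench height. Between the cleats, centred in x and square to them, is jammed a bamboo honing board 192 (x) x 130 (y) x 18 mm with a recess for the stone. It does not shift under ordinary pushes (it takes over 70 N).
- rest (a point): Point on the honing board's flat top face (33 mm above the bench), 36 mm towards -y of the station's centre; axes as the station's. About the middle of the flat rest, 62 mm wide (y), 192 mm long (x), whose +y edge is the recess's near edge. The stone can lie here, its x along the station's x. A finger notch 36 mm long (x) cuts 22 mm into the rest at mid-length, another the 15 mm far rim.
- bed (a point): Mean centre of the recess on its floor, 27 mm above the bench, 23.5 mm towards +y of the station's centre. Recess 153 (x) x 53 (y) x 6 mm deep: 1.5 mm to spare all round the stone. The board gets pushed along the cleats in use and is not measured: the true recess (and rest) lies up to 15 mm either way along the station's y from this point (exact in x); find it by feel or by eye.
- oil: White plastic oil bottle, 48 mm diameter, 105 mm tall, standing; origin under its centre. Bystander.
- chisel: Bench chisel with wooden handle, 250 mm long, lying on the bench along its x; origin on the bench near mid-length. Bystander.
- guide: Small metal honing guide, about 60 x 100 x 25 mm, on the bench; origin under its roller. Bystander.
- can: Aluminium drink can, 66 mm diameter, 122 mm tall, standing; origin under its centre. Bystander.
Things that resemble listed ones, but are neither listed nor needed, are in the scene too. Several things look just like the stone: the one meant starts farthest from the robot's base.

How it is judged:
On the way, in this order (a step that is already met when the one before it is completed fails the run):
1. the stone rests flat on the board's top face, beside the recess (contact force between stone and station above 0.3 N and z of stone in the frame of station between 0.031 and 0.035 m and angle between stone's own z axis and vertical below 0.06 rad and angle between the x axis of stone and the x axis of station, either way round below 0.15 rad and y of stone in the frame of station below 0 m), for 0.2 s.
2. the stone has dropped into the recess (z of stone in the frame of station between 0.0255 and 0.0285 m and angle between stone's own z axis and vertical below 0.03 rad and angle between the x axis of stone and the x axis of station, either way round below 0.06 rad), for 0.2 s.
At the end, for the whole second after the job is handed in: The stone lies still in the recess, let go: its underside within 1.5 mm of the recess floor, level within 0.025 rad, parallel to the station within 0.06 rad, within 5 mm of the station's middle in x and 19 mm of bed in y (z of stone in the frame of station between 0.0255 and 0.0285 m and x of stone in the frame of station between -0.005 and 0.005 m and y of stone in the frame of station between 0.0045 and 0.0425 m and angle between stone's own z axis and vertical below 0.025 rad and angle between the x axis of stone and the x axis of station, either way round below 0.06 rad and linear speed of stone below 0.01 m/s); the robot touches nothing.
It fails at once if the stone is dropped on, pressed on or jammed against the board with more than 25 N (contact force between stone and station above 25 N).
It fails at once if the oil bottle is moved by more than 30 mm (distance of oil from where it was at the start of the episode above 0.03 m).
It fails at once if the chisel is moved by more than 30 mm (distance of chisel from where it was at the start of the episode above 0.03 m).
It fails at once if the honing guide is moved by more than 30 mm (distance of guide from where it was at the start of the episode above 0.03 m).
It fails at once if the drink can is moved by more than 30 mm (distance of can from where it was at the start of the episode above 0.03 m).
It also fails if it takes over 67 s, if anything falls off the work surface, if the arm or the gripper's body presses on something with over 40 N, if the wrist force passes 120 N, or if a joint passes its speed limit or range.

## Robot

A 6-joint arm with a two-finger parallel gripper is mounted at the origin on the work surface. World frame = base frame: x ahead of the robot, y to its left, z up, the work surface at z = 0. Lengths are in m, angles in rad, forces in N, time in s.
With the tool pointing down it reaches from about 0.4 to 0.825 m from the base axis. Payload 7 kg.
Tool frame: the origin (TCP) lies midway between the tips of the shut fingers; the grasp point (between the pads) lies 19 mm behind it; y points along the fingers, z is the direction in which the jaws open and shut, and the axes are right-handed (so a half turn about y gives the same grasp; the last joint's range is limited). The gripper opens to 88 mm and grips with 3 to 60 N. Pads are 19 mm wide; open, the fingers measure 130 mm over their backs; the gripper's body (78 mm by 193 mm) begins 47 mm behind the grasp point.
Start: joints at [1.521, 0.359, 0.012, 0, -1.224, -0.288], TCP at [0.224, 0.637, 0.227] pointing down, gripper open.
Joint ranges: [-3.07, 3.07], [-1.43, 2.12], [-1.02, 1.25], [-3.03, 1.67], [-3.05, -0], [-3.03, 3.03]. Speed limits (rad/s): [2.39, 2.39, 3.01, 3.14, 3.14, 3.14].

## Interface

Orientations are given as [roll, pitch, yaw] about the fixed x, y, z axes, in that order (R = Rz(yaw) Ry(pitch) Rx(roll)).
In Python, from station import arm gives the robot as it stands.
- The arm moves only by the tool move_arm, never from a script. Its argument "deltas" is a list of rows, each an object with "dp": the shift along the tool's x, y, z in mm, a list of three; "rotation": the turn, a rotation vector about the tool's x, y, z in degrees, a list of three. A call has 1 to 5 rows; each row shifts and turns the pose as measured when the row begins, along the tool's axes as they then stand; what a row does not reach is not made up. A row lasts 1/12 s, in which the tool goes at most 41.7 mm and 7.16 degrees, less where a joint would pass 70% of its speed; a pose out of reach is approached as far as the arm can. A call is refused whole if a number of a shift passes 41.7 or a number of a turn 7.16, either way. A call with a gripper value outside its range is refused whole. "jaw" is the closure in counts, from 0 (fully open) to 255 (shut), set as the call begins (left out, the last holds). The fingers move at their own pace and stop on an object; "squeeze" is the grip in N (left out, the last holds). Time passes only in rows, so rows that do not move let the fingers close. It gives the time, the measured TCP pose, the force and the opening at its end, in the units of the state.
- arm.get_state(): the state, without advancing time (a new reading comes with each control period).
- arm.grab_frame(name): name is "side" or "top" or "wrist"; returns a dict with "pixels" (400x640x3 uint8, red, green, blue), "z_map" (400x640 float32, m along the optical axis (not along the pixel's ray), 0 where there is no reading), "fx", "fy", "cx", "cy" (pixels), "cam_to_world" (4x4, takes a point from camera to world coordinates); the wrist camera has in their place "mount" (4x4, takes a point from camera to tool coordinates, whose origin is the TCP and whose axes are the tool frame's). Camera axes: x right, y down, z forward; pixel columns grow to the right and rows downward; lengths in m; the calibration is good to about 2 mm. The wrist camera is an equidistant fisheye: a pixel r from the principal point sees the ray r / f radians off the axis. A picture is of the moment at which its call begins: read the wrist's pose just before it.
- arm.job_done(): hands the job in, once; it reports no verdict.
The state is a dict: "t": time; "q": joint angles; "qd": joint speeds; "joint_efforts": joint torques, N m; "eef_pos": TCP position; "ee_rot": TCP orientation; "force": force on the tool from outside, world axes, zero at the start; "moment": the same for the moment, N m; "width": finger opening in m.
Only numpy, scipy, OpenCV 4.12 (cv2) and the standard library are available. Lean on these libraries where they do the work, as an engineer would, in place of code of your own. Each camera call takes 0.05 s, during which the arm holds its last target.

## Working session

There is one attempt and no reset: what is moved stays moved. The work goes in short steps, Python scripts to look and compute and a tool call to move; the robot and the scene stay as the last step left them, time stands still between calls to the robot, and variables do not carry over. Pictures are saved under pics/ and viewed, and the job is handed in when it is done.

Besides the shell and the picture viewer there is one more tool, called after "Call:" by a JSON object that holds its "op" and its "data", one argument or row to a line. move_arm: Moves the arm, as the interface text tells. Its arguments: {"type":"object","properties":{"deltas":{"type":"array","items":{"type":"object","properties":{"dp":{"type":"array","items":{"type":"number"}},"rotation":{"type":"array","items":{"type":"number"}}}}},"jaw":{"type":"number"},"squeeze":{"type":"number"}},"required":["deltas"]}

```bash
ls; mkdir -p pics; python3 - <<'E'
from station import arm
import cv2,pickle
s=arm.get_state(); print({k:s[k] for k in('t','eef_pos','ee_rot','width','force')})
for n in('top','side'):
    f=arm.grab_frame(n); pickle.dump(f,open(f'pics/{n}0.pkl','wb'))
    cv2.imwrite(f'pics/{n}0.png',f['pixels'][:,:,::-1]); print(n,f['cam_to_world'],f['fx'],f['cx'],f['cy'])
E
```

```text
pics
{'t': 0.0, 'eef_pos': array([0.22352773, 0.63639994, 0.22560972]), 'ee_rot': array([-1.56911814e+00,  1.48327717e-04,  2.80373478e+00]), 'width': 0.08769709886521686, 'force': array([ 0.17942903,  0.41850717, -0.00138444])}
top [[ 1.33310719e-02 -9.85982818e-01  1.66313457e-01  3.92125191e-01]
 [-9.99910830e-01 -1.32758013e-02  1.44408794e-03 -1.04178567e-01]
 [ 7.84098502e-04 -1.66317878e-01 -9.86071878e-01  1.05336664e+00]
 [ 0.00000000e+00  0.00000000e+00  0.00000000e+00  1.00000000e+00]] 400.08808531580183 317.94408683395915 197.0025446284439
side [[ 0.92753642 -0.28655737  0.23991888  0.28260119]
 [-0.37334239 -0.73977459  0.55977586 -0.70467741]
 [ 0.017078   -0.60878439 -0.79315189  0.9038552 ]
 [ 0.          0.          0.          1.        ]] 452.8354773976975 312.2217638103027 206.62940293234578
```

View pics/top0.png

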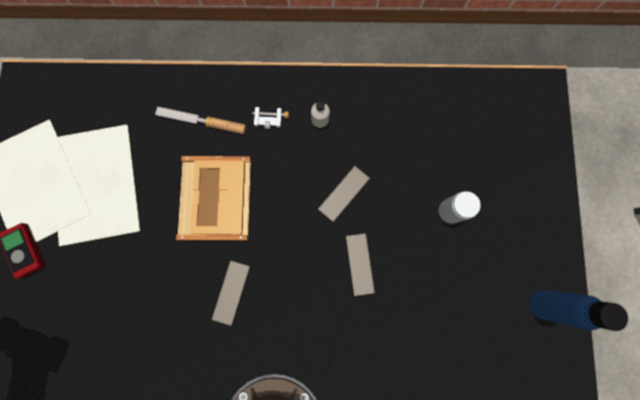

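View pics/side0.png

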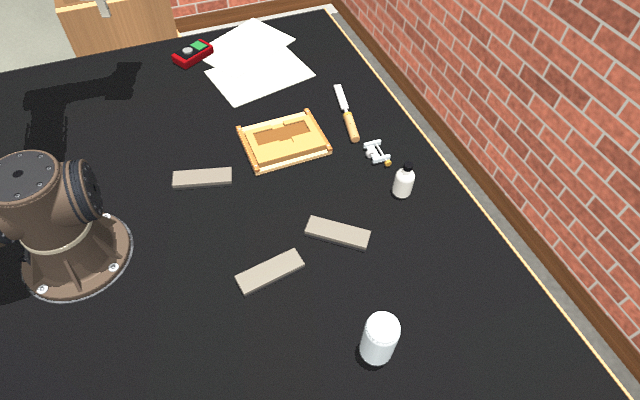

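Three lookalikes, at top-image pixels (344,194), (361,265) and (231,293). I'll measure them and crop in.

```bash
cat > h.py <<'E'
import numpy as np,cv2,pickle
def ray(f,u,v,z):
    M=f['cam_to_world'];d=M[:3,:3]@np.array([(u-f['cx'])/f['fx'],(v-f['cy'])/f['fy'],1]);o=M[:3,3]
    return o+d*(z-o[2])/d[2]
def cloud(f):
    u,v=np.meshgrid(np.arange(640),np.arange(400));z=f['z_map']
    P=np.stack([(u-f['cx'])/f['fx']*z,(v-f['cy'])/f['fy']*z,z],-1)
    return P@f['cam_to_world'][:3,:3].T+f['cam_to_world'][:3,3]
E
python3 - <<'E'
from h import *
for n,c in(('top',[(344,194),(361,265),(231,293)]),('side',[(338,233),(270,271),(202,177)])):
    f=pickle.load(open(f'pics/{n}0.pkl','rb'));C=cloud(f)
    m=((C[...,2]>.010)&(C[...,2]<.03)).astype(np.uint8)
    k,l=cv2.connectedComponents(m)
    for p in c:
        i=l[p[1],p[0]];s=(l==i)&(C[...,2]>.015);
        r=cv2.minAreaRect((C[s][:,:2]*1000).astype(np.float32))
        print(n,p,s.sum(),r,'dist',np.hypot(*r[0]),'z',np.median(C[s][:,2]))
f=pickle.load(open('pics/top0.pkl','rb'))
a=f['pixels'][:,:,::-1]
g=np.hstack([cv2.resize(a[145:250,165:265],(400,420),interpolation=3),cv2.resize(a[145:250,300:400],(400,420),interpolation=3)])
cv2.imwrite('pics/crop1.png',g)
f=pickle.load(open('pics/side0.pkl','rb'));a=f['pixels'][:,:,::-1]
cv2.imwrite('pics/crop2.png',cv2.resize(a[95:185,225:345],None,fx=6,fy=6,interpolation=3))
E
```

```text
top (344, 194) 1065 ((576.6098022460938, -168.88299560546875), (50.00988006591797, 150.6352996826172), 50.72030258178711) dist 600.8330302596189 z 0.01951370387714335
top (361, 265) 1168 ((393.8064880371094, -210.01290893554688), (149.9392852783203, 50.237701416015625), 8.201457023620605) dist 446.30591743745936 z 0.019609490736307134
top (231, 293) 1220 ((318.9737243652344, 115.36830139160156), (50.59377670288086, 149.76097106933594), 74.46992492675781) dist 339.1962290495163 z 0.019550884592595352
side (338, 233) 1172 ((578.6617431640625, -169.58468627929688), (54.25105285644531, 150.626220703125), 50.77935028076172) dist 602.9994849269102 z 0.02011407339192267
side (270, 271) 1409 ((396.76220703125, -210.37571716308594), (150.3858642578125, 53.35232162475586), 8.157024383544922) dist 449.0859509049367 z 0.019933503702450617
side (202, 177) 920 ((321.4036865234375, 114.9004135131836), (55.729610443115234, 150.6845245361328), 73.53518676757812) dist 341.32452993647655 z 0.01984144020029366
```

View pics/crop1.png

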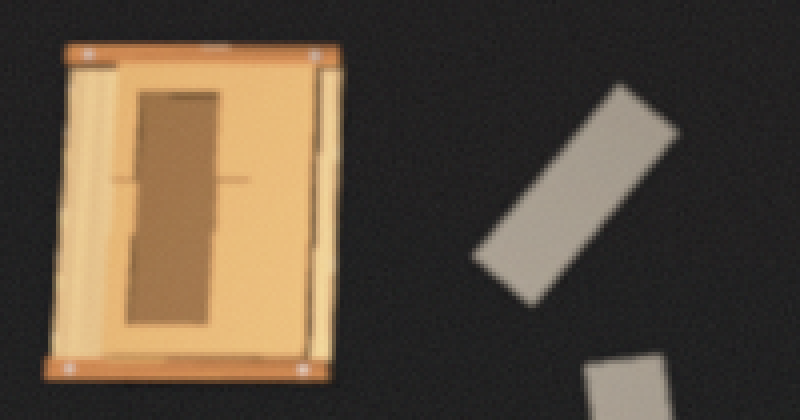

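View pics/crop2.png

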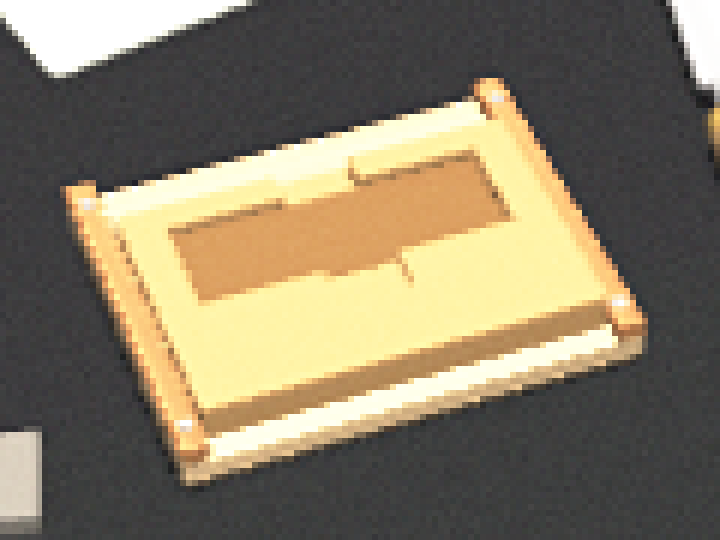

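Target: the stone at top (344,194), world (0.577,-0.169), 0.60 m from the base and the farthest of the three. The recess floor is the brown region, on the world +y side of the board. Next, fit the station and recess.

```bash
python3 - <<'E'
from h import *
for n,roi in(('top',(145,250,165,265)),('side',(100,180,225,340))):
    f=pickle.load(open(f'pics/{n}0.pkl','rb'));C=cloud(f)
    R=np.zeros((400,640),bool);R[roi[0]:roi[1],roi[2]:roi[3]]=1
    st=R&(C[...,2]>.008)&(C[...,2]<.06)
    k,l,s,_=cv2.connectedComponentsWithStats(st.astype(np.uint8)); st=l==1+np.argmax(s[1:,4])
    r=cv2.minAreaRect((C[st][:,:2]*1000).astype(np.float32));print(n,'station',r)
    bt=st&(C[...,2]>.029); print('board z',np.median(C[bt][:,2]),cv2.minAreaRect((C[bt][:,:2]*1000).astype(np.float32)))
    p=f['pixels'].astype(int)
    print('cols', [tuple(p[v,u]) for u,v in ([(208,195),(235,195),(215,158)] if n=='top' else [(275,135),(320,150),(240,140)])])
    fl=cv2.connectedComponents
    hist=np.histogram(C[st][:,2]*1000,bins=np.arange(8,42,2));print(hist[0])
E
```

```text
top station ((560.79736328125, 171.36708068847656), (220.07058715820312, 180.68960571289062), 0.3461683690547943)
board z 0.03234864888138955 ((558.1954956054688, 171.92807006835938), (160.99835205078125, 212.0371856689453), 89.82695007324219)
cols [(np.int64(161), np.int64(118), np.int64(76)), (np.int64(234), np.int64(190), np.int64(124)), (np.int64(201), np.int64(133), np.int64(82))]
[ 25 140 399 482 230  66  76 307 693 655 484 804 939 405  50   3]
side station ((564.8286743164062, 170.71844482421875), (222.20077514648438, 187.7012481689453), 0.22313465178012848)
board z 0.0328834995498653 ((569.4594116210938, 168.12515258789062), (203.0720672607422, 164.170166015625), 0.03114357963204384)
cols [(np.int64(223), np.int64(164), np.int64(101)), (np.int64(182), np.int64(143), np.int64(91)), (np.int64(105), np.int64(89), np.int64(69))]
[ 54  61 146 267 211  86  65 152 357 488 338 450 648 432  71   6]
```

```bash
python3 - <<'E'
from h import *
f=pickle.load(open('pics/top0.pkl','rb'));p=f['pixels'].astype(int)
m=np.zeros((400,640),np.uint8);q=p[145:250,165:265]
m[145:250,165:265]=(q[...,0]>110)&(q[...,0]<195)&(q[...,1]<152)&(q[...,1]>80)
k,l,s,c=cv2.connectedComponentsWithStats(m);i=l[195,208];ys,xs=np.nonzero(l==i);print(s[i])
pts=np.array([ray(f,x,y,.027)[:2]*1000 for x,y in zip(xs,ys)],np.float32);print(cv2.minAreaRect(pts), pts.mean(0))
# edge profiles: recess left/right with subpixel on green channel, row-wise
g=f['pixels'][:,:,1].astype(float)
for v in range(172,224,4):
    row=g[v]; 
    def cross(u0,u1,th=155):
        for u in range(u0,u1):
            a,b=row[u]-th,row[u+1]-th
            if a*b<0: return u+a/(a-b)
    L=cross(193,207);Rr=cross(207,225)
    if L and Rr: 
        A=ray(f,L,v,.030);B=ray(f,Rr,v,.033);print(v,round(L,2),round(Rr,2),(A[:2]*1000).round(1),(B[:2]*1000).round(1),'mid',round((A[1]+B[1])*500,1))
# cleats outer corners by dark threshold
gr=f['pixels'].sum(2)/3
msk=np.zeros((400,640),np.uint8);msk[145:250,165:265]=gr[145:250,165:265]>80
ys,xs=np.nonzero(msk)
for z in(.015,.025):
  pts=np.array([ray(f,x,y,z)[:2]*1000 for x,y in zip(xs,ys)],np.float32);print(z,cv2.minAreaRect(pts))
# board edges in y at z=33: print profile along row 200
for v in(180,195,215):print(v,f['pixels'][v,176:254].tolist()[::1] if 0 else g[v,176:254].astype(int).tolist())
E
```

```text
[ 196  168   24   58 1181]
((563.6178588867188, 183.2364044189453), (150.7548065185547, 55.36619567871094), 0.40729302167892456) [562.8043  183.86855]
172 198.67 219.36 [627.  210.8] [627.  155.8] mid 183.3
176 198.36 219.19 [616.2 210.9] [616.3 155.7] mid 183.3
180 198.15 218.84 [605.6 210.8] [605.7 156. ] mid 183.4
184 197.88 218.67 [594.9 210.8] [595.  155.9] mid 183.4
188 197.62 218.78 [584.3 210.8] [584.5 155. ] mid 182.9
192 198.58 218.84 [573.7 207.7] [573.9 154.3] mid 181.0
196 198.33 218.62 [563.2 207.7] [563.4 154.3] mid 181.0
200 198.17 218.7 [552.7 207.4] [552.9 153.5] mid 180.5
204 196.92 217.66 [542.2 210. ] [542.4 155.6] mid 182.8
208 196.63 217.61 [531.7 210.1] [532.  155.2] mid 182.6
212 196.29 217.42 [521.3 210.3] [521.7 155.1] mid 182.7
216 196.12 217.04 [510.9 210.1] [511.3 155.5] mid 182.8
220 195.86 216.79 [500.6 210.1] [501.  155.6] mid 182.8
0.015 ((564.1902465820312, 171.06298828125), (221.48545837402344, 187.74526977539062), 0.7666494250297546)
0.025 ((562.533203125, 168.41226196289062), (219.3525390625, 185.93716430664062), 0.766622006893158)
180 [32, 34, 3
[... 444 characters left out ...]
97, 197, 197, 190, 183, 183, 184, 182, 167, 135, 119, 117, 118, 116, 116, 116, 118, 117, 118, 118, 118, 121, 119, 120, 121, 119, 119, 122, 131, 163, 184, 188, 186, 187, 189, 188, 191, 188, 189, 189, 189, 189, 187, 190, 190, 190, 191, 190, 190, 191, 192, 185, 146, 118, 165, 205, 209, 199, 159, 94, 43, 30, 32, 33]
215 [31, 33, 85, 165, 197, 195, 194, 202, 204, 198, 196, 193, 193, 194, 194, 188, 186, 184, 185, 181, 163, 132, 113, 117, 119, 118, 119, 118, 121, 119, 120, 118, 117, 121, 119, 118, 119, 121, 120, 119, 126, 152, 179, 188, 189, 188, 188, 191, 190, 190, 189, 189, 189, 190, 192, 191, 190, 191, 191, 191, 192, 192, 191, 193, 189, 155, 127, 168, 206, 211, 208, 183, 129, 65, 33, 32, 30, 29]
```

Call:
{"op": "move_arm", "data": {
  "deltas": [
    {"dp":[-25,0,27],"rotation":[0,0,0]},
    {"dp":[-25,0,27],"rotation":[0,0,0]},
    {"dp":[-25,0,27],"rotation":[0,0,0]},
    {"dp":[-25,0,27],"rotation":[0,0,0]},
    {"dp":[-25,0,27],"rotation":[0,0,0]}
  ],
  "jaw": 0
}}

```text
t: 0.52
eef_pos: [0.2957, 0.4659, 0.2203]
ee_rot: [-1.562, 0.001, 2.81]
force: [1.0, 0.3, 0.4]
width: 0.0879
```

```bash
cat > to.py <<'E'
import sys,numpy as np
from station import arm
from scipy.spatial.transform import Rotation as Ro
s=arm.get_state();x,y,z,yaw=map(float,sys.argv[1:5])
R=Ro.from_euler('xyz',s['ee_rot']);T=Ro.from_euler('xyz',[-np.pi/2,0,np.radians(yaw)])
print('t',round(s['t'],2),'pos',(s['eef_pos']*1000).round(1),'rpy',np.degrees(s['ee_rot']).round(2),'F',s['force'].round(1),'w',round(s['width']*1000,1))
d=(np.array([x,y,z])-s['eef_pos'])*1000
print('tool dp',R.inv().apply(d).round(1),'rotvec',np.degrees((R.inv()*T).as_rotvec()).round(2),'dp if rotated',T.inv().apply(d).round(1))
E
python3 to.py .577 -.169 .12 140.7
```

```text
t 0.52 pos [295.7 465.9 220.3] rpy [-8.951e+01  6.000e-02  1.610e+02] F [1.  0.3 0.4] w 87.9
tool dp [-472.5  105.1  507.9] rotvec [-0.47 20.3  -0.15] dp if rotated [-619.8  100.3  313.2]
```

Call:
{"op": "move_arm", "data": {
  "deltas": [
    {"dp":[-26,0,28],"rotation":[0,4,0]},
    {"dp":[-28,0,26],"rotation":[0,4,0]},
    {"dp":[-30,0,24],"rotation":[0,4,0]},
    {"dp":[-32,0,22],"rotation":[0,4,0]},
    {"dp":[-34,0,19],"rotation":[0,4,0]}
  ]
}}

```text
t: 0.93
eef_pos: [0.376, 0.2807, 0.2205]
ee_rot: [-1.561, 0.004, 2.451]
force: [1.0, 0.8, -0.1]
width: 0.0872
```

Call:
{"op": "move_arm", "data": {
  "deltas": [
    {"dp":[-35,0,17],"rotation":[0,0,0]},
    {"dp":[-35,0,17],"rotation":[0,0,0]},
    {"dp":[-35,0,17],"rotation":[0,0,0]},
    {"dp":[-35,0,17],"rotation":[0,0,0]},
    {"dp":[-35,0,17],"rotation":[0,0,0]}
  ]
}}

```text
t: 1.35
eef_pos: [0.4566, 0.0934, 0.2223]
ee_rot: [-1.562, 0.004, 2.448]
force: [1.0, -0.1, -1.0]
width: 0.0875
```

```bash
python3 to.py .577 -.169 .12 140.7
```

```text
t 1.35 pos [456.6  93.4 222.3] rpy [-89.52   0.22 140.24] F [ 1.  -0.1 -1. ] w 87.5
tool dp [-260.   104.3  123.9] rotvec [-0.48 -0.46 -0.21] dp if rotated [-259.4  102.3  126.8]
```

Call:
{"op": "move_arm", "data": {
  "deltas": [
    {"dp":[-36,5,17],"rotation":[0,0,0]},
    {"dp":[-36,5,17],"rotation":[0,0,0]},
    {"dp":[-36,10,17],"rotation":[0,0,0]},
    {"dp":[-36,10,17],"rotation":[0,0,0]},
    {"dp":[-36,10,17],"rotation":[0,0,0]}
  ]
}}

```text
t: 1.77
eef_pos: [0.5415, -0.0932, 0.1859]
ee_rot: [-1.568, 0.007, 2.449]
force: [0.5, 1.2, 0.2]
width: 0.0876
```

Call:
{"op": "move_arm", "data": {
  "deltas": [
    {"dp":[-33,15,16],"rotation":[0,0,0]},
    {"dp":[-28,20,14],"rotation":[-0.5,-0.5,0]},
    {"dp":[-10,10,5],"rotation":[0,0,0]},
    {"dp":[0,0,0],"rotation":[0,0,0]}
  ]
}}

```text
t: 2.1
eef_pos: [0.5753, -0.1763, 0.1357]
ee_rot: [-1.574, 0.004, 2.451]
force: [-0.3, 0.9, -0.4]
width: 0.0875
```

```bash
python3 to.py .577 -.169 .12 140.7; python3 - <<'E'
from station import arm
import cv2,pickle
f=arm.grab_frame('wrist');pickle.dump(f,open('pics/w1.pkl','wb'));cv2.imwrite('pics/w1.png',f['pixels'][:,:,::-1])
print(f['mount'].round(3),f['fx'],f['cx'],f['cy'])
E
```

```text
t 2.1 pos [ 575.3 -176.3  135.7] rpy [-90.18   0.22 140.45] F [-0.3  0.9 -0.4] w 87.5
tool dp [ 3.4 15.7 -6.7] rotvec [ 0.18 -0.25 -0.22] dp if rotated [ 3.3 15.7 -6.7]
[[ 0.001  0.966  0.259 -0.07 ]
 [-0.    -0.259  0.966 -0.157]
 [ 1.    -0.001  0.    -0.   ]
 [ 0.     0.     0.     1.   ]] 309.70691628693146 316.0755934338786 195.99120733886548
```

View pics/w1.png

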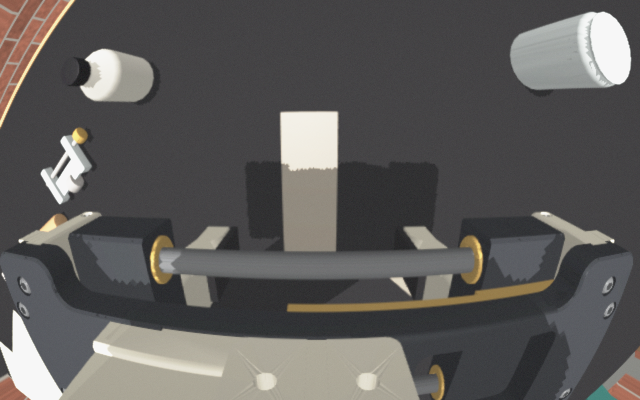

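Stone centred between the fingers (columns 281–338, far end at row 112), which agrees with the top view to about 1 mm. Descending.

Call:
{"op": "move_arm", "data": {
  "deltas": [
    {"dp":[3,30,-6],"rotation":[0,0,0]},
    {"dp":[0,35,0],"rotation":[0,0,0]},
    {"dp":[0,25,0],"rotation":[0,0,0]},
    {"dp":[0,10,0],"rotation":[0,0,0]},
    {"dp":[0,0,0],"rotation":[0,0,0]}
  ]
}}

```text
t: 2.57
eef_pos: [0.5796, -0.1647, 0.039]
ee_rot: [-1.579, 0.01, 2.454]
force: [0.5, 0.4, 0.5]
width: 0.0875
```

```bash
python3 to.py .577 -.169 .008 140.7
```

```text
t 2.57 pos [ 579.6 -164.7   39. ] rpy [-90.45   0.6  140.61] F [0.5 0.4 0.5] w 87.5
tool dp [-0.4 30.9  5.2] rotvec [ 0.45 -0.09 -0.6 ] dp if rotated [-0.7 31.   4.9]
```

Call:
{"op": "move_arm", "data": {
  "deltas": [
    {"dp":[0,10,4],"rotation":[0.4,0,-0.6]},
    {"dp":[0,10,0],"rotation":[0,0,0]},
    {"dp":[0,5,0],"rotation":[0,0,0]},
    {"dp":[0,0,0],"rotation":[0,0,0]}
  ]
}}

```text
t: 2.9
eef_pos: [0.5799, -0.166, 0.017]
ee_rot: [-1.575, 0.004, 2.458]
force: [-1.0, 0.4, 0.5]
width: 0.0876
```

```bash
python3 to.py .577 -.169 .008 140.7
```

```text
t 2.9 pos [ 579.9 -166.    17. ] rpy [-90.22   0.23 140.83] F [-1.   0.4  0.5] w 87.6
tool dp [0.4 9.  4.3] rotvec [ 0.22  0.13 -0.23] dp if rotated [0.3 9.  4.2]
```

Call:
{"op": "move_arm", "data": {
  "deltas": [
    {"dp":[0,7,4],"rotation":[0.2,0,-0.2]},
    {"dp":[0,4,2],"rotation":[0,0,0]},
    {"dp":[0,0,0],"rotation":[0,0,0]}
  ]
}}

```text
t: 3.15
eef_pos: [0.5772, -0.171, 0.0067]
ee_rot: [-1.572, 0.003, 2.458]
force: [1.0, 0.1, 0.5]
width: 0.0878
```

```bash
python3 to.py .577 -.169 .008 140.7
```

```text
t 3.15 pos [ 577.2 -171.     6.7] rpy [-90.1    0.15 140.84] F [1.  0.1 0.5] w 87.8
tool dp [ 1.4 -1.3 -1.5] rotvec [ 0.1   0.14 -0.15] dp if rotated [ 1.4 -1.3 -1.5]
```

Call:
{"op": "move_arm", "data": {
  "deltas": [
    {"dp":[1,-2,-1],"rotation":[0,0,0]},
    {"dp":[0,0,0],"rotation":[0,0,0]},
    {"dp":[0,0,0],"rotation":[0,0,0]},
    {"dp":[0,0,0],"rotation":[0,0,0]},
    {"dp":[0,0,0],"rotation":[0,0,0]}
  ],
  "jaw": 255,
  "squeeze": 20
}}

```text
t: 3.57
eef_pos: [0.5773, -0.1701, 0.0097]
ee_rot: [-1.573, 0.004, 2.457]
force: [0.5, 0.3, -0.1]
width: 0.0599
```

Call:
{"op": "move_arm", "data": {
  "deltas": [
    {"dp":[0,0,0],"rotation":[0,0,0]},
    {"dp":[0,0,0],"rotation":[0,0,0]},
    {"dp":[0,0,0],"rotation":[0,0,0]}
  ]
}}

```text
t: 3.82
eef_pos: [0.5776, -0.17, 0.01]
ee_rot: [-1.574, 0.004, 2.458]
force: [-1.6, -0.4, 0.0]
width: 0.05
```

Call:
{"op": "move_arm", "data": {
  "deltas": [
    {"dp":[0,-20,0],"rotation":[0,0,0]},
    {"dp":[0,-30,0],"rotation":[0,0,0]},
    {"dp":[0,-30,0],"rotation":[0,0,0]},
    {"dp":[0,-20,0],"rotation":[0,0,0]},
    {"dp":[0,-5,0],"rotation":[0,0,0]}
  ]
}}

```text
t: 4.23
eef_pos: [0.5722, -0.1696, 0.113]
ee_rot: [-1.566, -0.007, 2.456]
force: [1.2, 0.2, -2.3]
width: 0.0496
```

```bash
python3 to.py .563 .120 .11 180.4; python3 - <<'E'
from station import arm
import cv2,pickle
f=arm.grab_frame('side');cv2.imwrite('pics/s1.png',f['pixels'][:,:,::-1])
E
```

```text
t 4.23 pos [ 572.2 -169.6  113. ] rpy [-89.73  -0.41 140.71] F [ 1.2  0.2 -2.3] w 49.6
tool dp [ 190.4    3.3 -218.3] rotvec [ -0.12 -39.69   0.49] dp if rotated [   7.2    3.  -289.6]
```

View pics/s1.png

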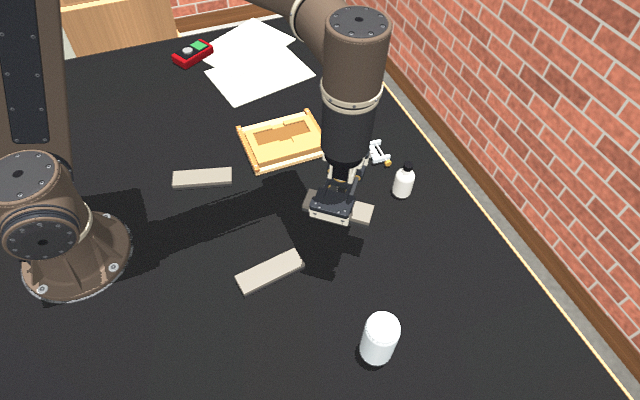

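Call:
{"op": "move_arm", "data": {
  "deltas": [
    {"dp":[23,-1,-28],"rotation":[0,-5,0]},
    {"dp":[20,0,-30],"rotation":[0,-5,0]},
    {"dp":[18,0,-31],"rotation":[0,-5,0]},
    {"dp":[15,0,-33],"rotation":[0,-5,0]},
    {"dp":[12,0,-34],"rotation":[0,-5,0]}
  ]
}}

```text
t: 4.7
eef_pos: [0.5673, 0.0101, 0.1066]
ee_rot: [-1.567, -0.016, 2.894]
force: [1.2, 0.6, -3.5]
width: 0.0497
```

```bash
python3 to.py .563 .120 .11 180.4
```

```text
t 4.7 pos [567.3  10.1 106.6] rpy [-89.81  -0.9  165.83] F [ 1.2  0.6 -3.5] w 49.7
tool dp [  31.2   -3.3 -105.5] rotvec [ -0.08 -14.56   0.92] dp if rotated [   3.6   -3.4 -109.9]
```

Call:
{"op": "move_arm", "data": {
  "deltas": [
    {"dp":[9,-2,-35],"rotation":[0,-5,0.4]},
    {"dp":[7,-2,-34],"rotation":[0,-5,0.4]},
    {"dp":[2,0,-25],"rotation":[0,-4,0]},
    {"dp":[0,0,-10],"rotation":[0,0,0]},
    {"dp":[0,0,0],"rotation":[0,0,0]}
  ]
}}

```text
t: 5.12
eef_pos: [0.5592, 0.1262, 0.1008]
ee_rot: [-1.567, -0.013, -3.123]
force: [-0.5, -0.7, -3.9]
width: 0.0499
```

```bash
python3 to.py .563 .120 .11 180.4; python3 - <<'E'
from station import arm
import cv2,pickle
for n in('wrist','top'):
    f=arm.grab_frame(n);pickle.dump(f,open(f'pics/{n}2.pkl','wb'));cv2.imwrite(f'pics/{n}2.png',f['pixels'][:,:,::-1])
E
```

```text
t 5.12 pos [559.2 126.2 100.8] rpy [ -89.76   -0.73 -178.93] F [-0.5 -0.7 -3.9] w 49.9
tool dp [-3.5 -9.2  6.3] rotvec [-0.24  0.67  0.72] dp if rotated [-3.7 -9.2  6.2]
```

View pics/wrist2.png

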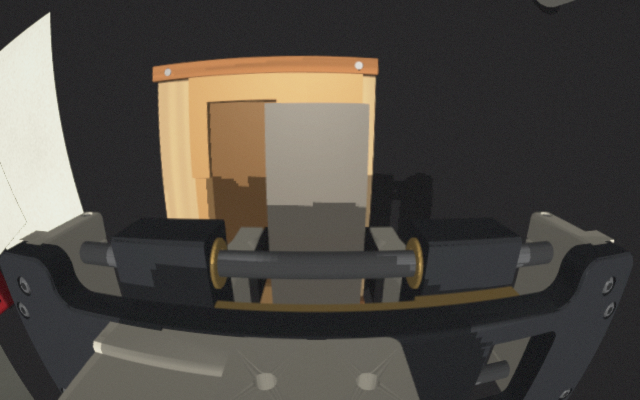

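View pics/top2.png

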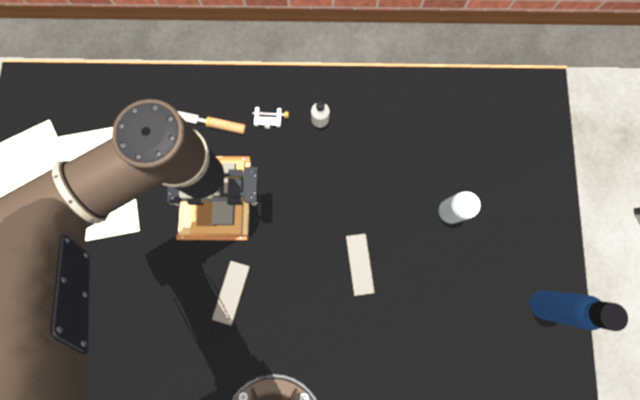

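```bash
cat >> h.py <<'E'
from scipy.spatial.transform import Rotation as Ro
def wray(f,pos,rpy,u,v,z):
    dx,dy=u-f['cx'],v-f['cy'];r=np.hypot(dx,dy);th=r/f['fx']
    d=np.array([np.sin(th)*dx/r,np.sin(th)*dy/r,np.cos(th)])
    R=Ro.from_euler('xyz',rpy).as_matrix()
    o=np.array(pos)+R@f['mount'][:3,3];d=R@f['mount'][:3,:3]@d
    return (o+d*(z-o[2])/d[2])*1000
E
python3 - <<'E'
from h import *
f=pickle.load(open('pics/wrist2.pkl','rb'));a=f['pixels'][40:200,150:390,::-1]
cv2.imwrite('pics/wc2.png',cv2.resize(a,None,fx=3.3,fy=3.3,interpolation=cv2.INTER_CUBIC))
E
```

```text
(no output)
```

View pics/wc2.png

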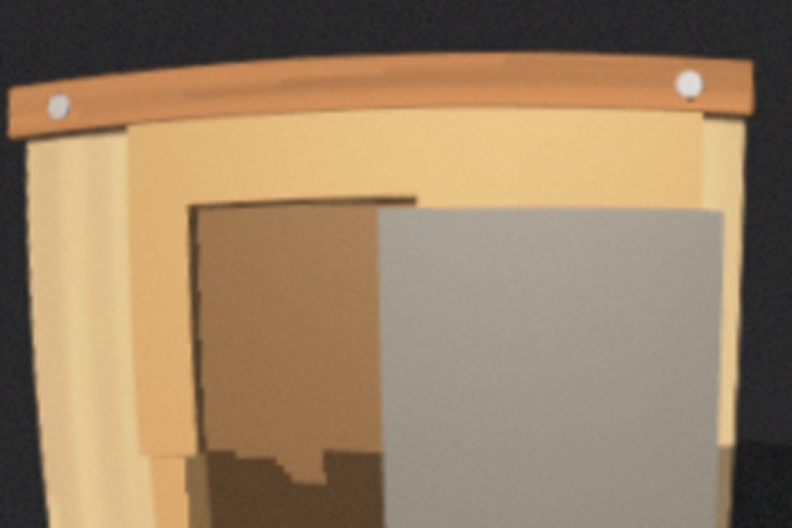

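```bash
python3 - <<'E'
from h import *
f=pickle.load(open('pics/wrist2.pkl','rb'));pos=[.5592,.1262,.1008];rpy=[-1.567,-.0130,-3.123]
for n,x,y,z in(('rec+y',189,206,.033),('rec-y',417,197,.033),('rec+y at y450',200,450,.033),('board+y',127,127,.033),('board-y',703,112,.033),('cleat outer +y',10,90,.025),('cleat outer -y',752,60,.025),('cleat nail+',59,106,.025),('nail-',688,84,.025),('stone+y',378,209,.1108),('stone-y',722,210,.1108),('stone +y 450',383,450,.1108),('stone-y 450',718,450,.1108)):
    print(n,wray(f,pos,rpy,150+x/3.3-.35,40+y/3.3-.35,z).round(1))
E
```

```text
rec+y [638.8 208.3  33. ]
rec-y [639.2 156.1  33. ]
rec+y at y450 [582.5 207.6  33. ]
board+y [658.1 223.8  33. ]
board-y [659.4  94.5  33. ]
cleat outer +y [671.6 259.9  25. ]
cleat outer -y [673.3  82.2  25. ]
cleat nail+ [666.  245.7  25. ]
nail- [666.7  96.8  25. ]
stone+y [634.7 152.  110.8]
stone-y [635.4 103.1 110.8]
stone +y 450 [599.5 151.5 110.8]
stone-y 450 [600.3 102.1 110.8]
```

```bash
sed -i "s/\[-np.pi\/2,0,np.radians(yaw)\]/np.radians([-90.15,.2,yaw])/" to.py; python3 to.py .5618 .1245 .055 180.5
```

```text
t 5.22 pos [559.  124.1 100.8] rpy [ -89.73   -0.77 -179.05] F [ 0.8 -0.8 -3.9] w 49.4
tool dp [-3.4 45.8 -0.6] rotvec [-0.42  0.46  0.97] dp if rotated [-2.6 45.9 -0.3]
```

Call:
{"op": "move_arm", "data": {
  "deltas": [
    {"dp":[-2,15,0],"rotation":[-0.4,0.4,1]},
    {"dp":[-1,20,0],"rotation":[0,0,0]},
    {"dp":[0,8,0],"rotation":[0,0,0]},
    {"dp":[0,0,0],"rotation":[0,0,0]},
    {"dp":[0,0,0],"rotation":[0,0,0]}
  ]
}}

```text
t: 5.63
eef_pos: [0.5612, 0.1181, 0.0546]
ee_rot: [-1.571, 0.001, 3.142]
force: [-0.3, 0.4, -2.2]
width: 0.0497
```

```bash
python3 to.py .5618 .1245 .048 180.5
```

```text
t 5.63 pos [561.2 118.1  54.6] rpy [-9.002e+01  8.000e-02  1.800e+02] F [-0.3  0.4 -2.2] w 49.7
tool dp [-0.5  6.6 -6.4] rotvec [-0.13 -0.5   0.12] dp if rotated [-0.6  6.6 -6.4]
```

Call:
{"op": "move_arm", "data": {
  "deltas": [
    {"dp":[0,2,-4],"rotation":[0,-0.5,0]},
    {"dp":[0,2,-2],"rotation":[0,0,0]},
    {"dp":[0,0,0],"rotation":[0,0,0]},
    {"dp":[0,0,0],"rotation":[0,0,0]}
  ]
}}

```text
t: 5.97
eef_pos: [0.5626, 0.1236, 0.0522]
ee_rot: [-1.572, 0.003, -3.135]
force: [0.0, -0.8, -2.3]
width: 0.0499
```

```bash
python3 to.py .5618 .1245 .044 180.5; python3 - <<'E'
from station import arm
import cv2,pickle
s=arm.get_state();f=arm.grab_frame('wrist');pickle.dump((s,f),open('pics/w3.pkl','wb'))
cv2.imwrite('pics/wc3.png',cv2.resize(f['pixels'][40:200,150:390,::-1],None,fx=3.3,fy=3.3,interpolation=cv2.INTER_CUBIC))
E
```

```text
t 5.97 pos [562.6 123.6  52.2] rpy [ -90.06    0.19 -179.6 ] F [ 0.  -0.8 -2.3] w 49.9
tool dp [ 0.8  8.2 -0.9] rotvec [-0.09 -0.1   0.01] dp if rotated [ 0.8  8.2 -0.9]
```

View pics/wc3.png

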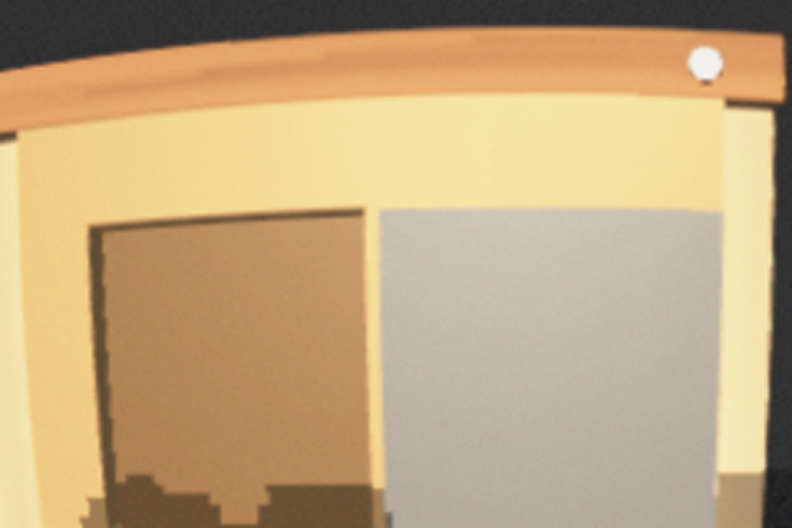

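```bash
python3 - <<'E'
from h import *
s,f=pickle.load(open('pics/w3.pkl','rb'));pos=s['eef_pos'];rpy=s['ee_rot'];zt=pos[2]+.01
print(pos,rpy)
for n,x,y,z in(('rec+y',90,227,.033),('rec-y',364,209,.033),('rec-y at y480',371,480,.033),('board+y',17,132,.033),('board-y',724,100,.033),('cleat outer -y',784,35,.025),('stone+y',380,210,zt),('stone-y',722,212,zt),('stone +y 500',386,500,zt),('stone-y 500',716,500,zt)):
    print(n,wray(f,pos,rpy,150+x/3.3-.35,40+y/3.3-.35,z).round(1))
E
```

```text
[0.56256051 0.12360515 0.05222831] [-1.57191205  0.00336812 -3.13453326]
rec+y [639.1 208.   33. ]
rec-y [639.6 156.   33. ]
rec-y at y480 [591.6 155.7  33. ]
board+y [658.6 223.6  33. ]
board-y [659.1  94.3  33. ]
cleat outer -y [673.3  81.9  25. ]
stone+y [638.1 148.4  62.2]
stone-y [638.1  99.3  62.2]
stone +y 500 [595.2 148.3  62.2]
stone-y 500 [595.5  98.9  62.2]
```

Call:
{"op": "move_arm", "data": {
  "deltas": [
    {"dp":[0,4,0],"rotation":[0,0,0]},
    {"dp":[0,2,0],"rotation":[0,0,0]},
    {"dp":[0,0,0],"rotation":[0,0,0]}
  ],
  "squeeze": 12
}}

```text
t: 6.27
eef_pos: [0.5632, 0.1243, 0.0468]
ee_rot: [-1.573, 0.005, -3.134]
force: [-0.2, -0.2, -3.1]
width: 0.0498
```

```bash
python3 to.py .5625 .1235 .043 180.5
```

```text
t 6.27 pos [563.2 124.3  46.8] rpy [ -90.13    0.31 -179.56] F [-0.2 -0.2 -3.1] w 49.8
tool dp [0.7 3.8 0.8] rotvec [-0.02 -0.06 -0.11] dp if rotated [0.7 3.8 0.8]
```

Call:
{"op": "move_arm", "data": {
  "deltas": [
    {"dp":[0,1,0],"rotation":[0,0,0]},
    {"dp":[0,1,0],"rotation":[0,0,0]},
    {"dp":[0,0,0],"rotation":[0,0,0]}
  ]
}}

```text
t: 6.52
eef_pos: [0.5631, 0.1243, 0.0445]
ee_rot: [-1.573, 0.005, -3.134]
force: [-0.2, 0.8, -2.6]
width: 0.0503
```

Call:
{"op": "move_arm", "data": {
  "deltas": [
    {"dp":[0,1,0],"rotation":[0,0,0]},
    {"dp":[0,0,0],"rotation":[0,0,0]}
  ]
}}

```text
t: 6.68
eef_pos: [0.563, 0.1243, 0.0433]
ee_rot: [-1.573, 0.005, -3.134]
force: [0.1, -0.3, -3.8]
width: 0.0498
```

Call:
{"op": "move_arm", "data": {
  "deltas": [
    {"dp":[0,1,0],"rotation":[0,0,0]},
    {"dp":[0,0,0],"rotation":[0,0,0]}
  ]
}}

```text
t: 6.85
eef_pos: [0.5634, 0.1244, 0.0431]
ee_rot: [-1.573, 0.006, -3.133]
force: [0.2, 0.1, -2.8]
width: 0.0501
```

Call:
{"op": "move_arm", "data": {
  "deltas": [
    {"dp":[0,0.7,0],"rotation":[0,0,0]},
    {"dp":[0,0,0],"rotation":[0,0,0]}
  ]
}}

```text
t: 7.02
eef_pos: [0.5636, 0.1245, 0.043]
ee_rot: [-1.573, 0.006, -3.133]
force: [-0.8, 0.7, -2.0]
width: 0.0497
```

Call:
{"op": "move_arm", "data": {
  "deltas": [
    {"dp":[0,0.7,0],"rotation":[0,0,0]},
    {"dp":[0,0,0],"rotation":[0,0,0]}
  ]
}}

```text
t: 7.18
eef_pos: [0.5637, 0.1246, 0.043]
ee_rot: [-1.573, 0.007, -3.133]
force: [-0.6, 0.5, -3.3]
width: 0.0497
```

Call:
{"op": "move_arm", "data": {
  "deltas": [
    {"dp":[0,1.3,0],"rotation":[0,0,0]},
    {"dp":[0,0,0],"rotation":[0,0,0]},
    {"dp":[0,0,0],"rotation":[0,0,0]}
  ]
}}

```text
t: 7.43
eef_pos: [0.5641, 0.1247, 0.0429]
ee_rot: [-1.573, 0.008, -3.132]
force: [0.8, 0.3, -2.8]
width: 0.05
```

```bash
python3 to.py .5625 .1235 .042 180.5; python3 - <<'E'
from station import arm
import cv2,pickle,numpy as np
s=arm.get_state();print(s['moment'],s['q'].round(3),s['joint_efforts'].round(2))
f=arm.grab_frame('side');cv2.imwrite('pics/s4.png',cv2.resize(f['pixels'][70:190,210:370,::-1],None,fx=5,fy=5,interpolation=2))
E
```

```text
t 7.43 pos [564.1 124.7  42.9] rpy [ -90.15    0.46 -179.47] F [ 0.8  0.3 -2.8] w 50.0
tool dp [1.6 0.9 1.2] rotvec [ 0.    0.03 -0.26] dp if rotated [1.6 0.9 1.2]
[-0.0491214   0.00363483 -0.0258087 ] [ 0.557  0.38  -0.435  0.003 -0.749  1.021] [ 1.000e-02 -5.408e+01  2.261e+01  5.510e+00  4.000e-02 -0.000e+00]
```

View pics/s4.png

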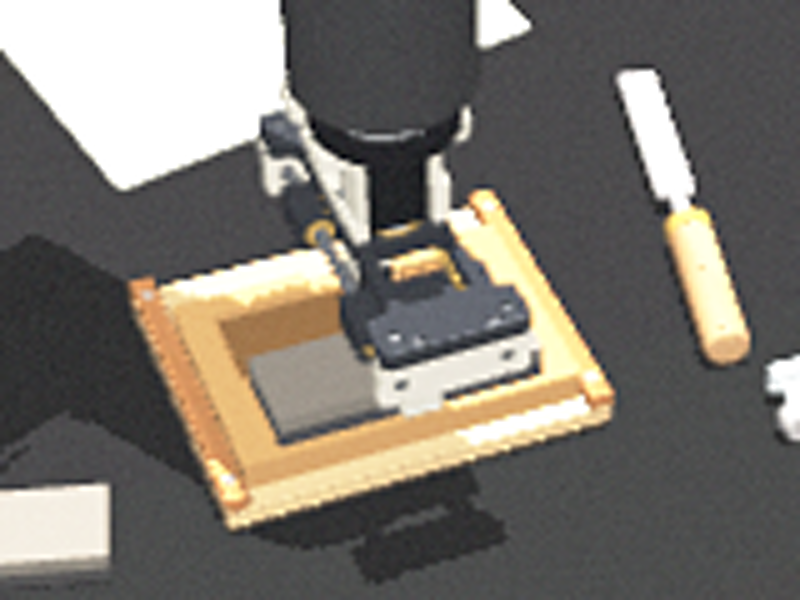

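Call:
{"op": "move_arm", "data": {
  "deltas": [
    {"dp":[0,0,0],"rotation":[0,0,0]},
    {"dp":[0,2,0],"rotation":[0,0,-0.2]},
    {"dp":[0,0,0],"rotation":[0,0,0]}
  ],
  "squeeze": 6
}}

```text
t: 7.73
eef_pos: [0.5647, 0.1247, 0.0415]
ee_rot: [-1.573, 0.005, -3.132]
force: [0.0, -0.5, -3.4]
width: 0.05
```

```bash
python3 to.py .5625 .1235 .042 180.5; python3 - <<'E'
from station import arm
s=arm.get_state();print(s['moment'],s['q'].round(4),s['joint_efforts'].round(2))
E
```

```text
t 7.73 pos [564.7 124.7  41.5] rpy [ -90.14    0.3  -179.44] F [ 0.  -0.5 -3.4] w 50.0
tool dp [ 2.2 -0.6  1.2] rotvec [-0.01  0.06 -0.1 ] dp if rotated [ 2.2 -0.6  1.2]
[-0.08265514 -0.00380363 -0.02218237] [ 5.558e-01  3.836e-01 -4.313e-01  1.000e-03 -7.501e-01  1.024e+00] [ 2.000e-02 -5.427e+01  2.260e+01  5.520e+00  2.000e-02  3.000e-02]
```

```bash
cat > wz.py <<'E'
from h import *
from station import arm
import sys
s=arm.get_state();f=arm.grab_frame('wrist');pickle.dump((s,f),open(f'pics/{sys.argv[1]}.pkl','wb'))
cv2.imwrite(f'pics/{sys.argv[1]}.png',cv2.resize(f['pixels'][40:200,150:390,::-1],None,fx=3.3,fy=3.3,interpolation=cv2.INTER_CUBIC))
v,u=np.mgrid[0:400,0:640].astype(float);dx,dy=u-f['cx'],v-f['cy'];r=np.hypot(dx,dy)+1e-9;th=r/f['fx']
z=f['z_map'];k=np.tan(th)/r;P=np.stack([dx*k*z,dy*k*z,z],-1)
R=Ro.from_euler('xyz',s['ee_rot']).as_matrix();P=(P@f['mount'][:3,:3].T+f['mount'][:3,3])@R.T+s['eef_pos'];P=P*1000
ok=(z>0)&(v<230)
def box(n,x0,x1,y0,y1,zl=20,zh=70):
    m=ok&(P[...,0]>x0)&(P[...,0]<x1)&(P[...,1]>y0)&(P[...,1]<y1)&(P[...,2]>zl)&(P[...,2]<zh);print(n,m.sum(),np.median(P[m][:,2]).round(2) if m.any() else None,P[m][:,2].std().round(2))
E
cat > a.py <<'E'
from wz import *
box('stone',605,633,104,143);box('stone end',625,634,104,143);box('stone near',605,612,104,143);box('board end',643,655,100,215);box('floor',605,633,165,200);box('stone +y',605,633,135,144);box('stone -y',605,633,103,111)
E
python3 a.py w5; python3 to.py .5625 .1235 .042 180.5
```

```text
stone 4754 52.03 0.64
stone end 1558 52.0 0.64
stone near 1152 52.0 0.62
board end 4343 31.88 0.67
floor 2689 26.12 0.64
stone +y 1107 52.05 0.62
stone -y 958 51.99 0.64
t 7.78 pos [564.7 124.7  41.4] rpy [ -90.15    0.31 -179.45] F [ 0.5 -0.3 -3.7] w 49.9
tool dp [ 2.2 -0.6  1.2] rotvec [-0.    0.05 -0.11] dp if rotated [ 2.2 -0.6  1.2]
```

View pics/w5.png

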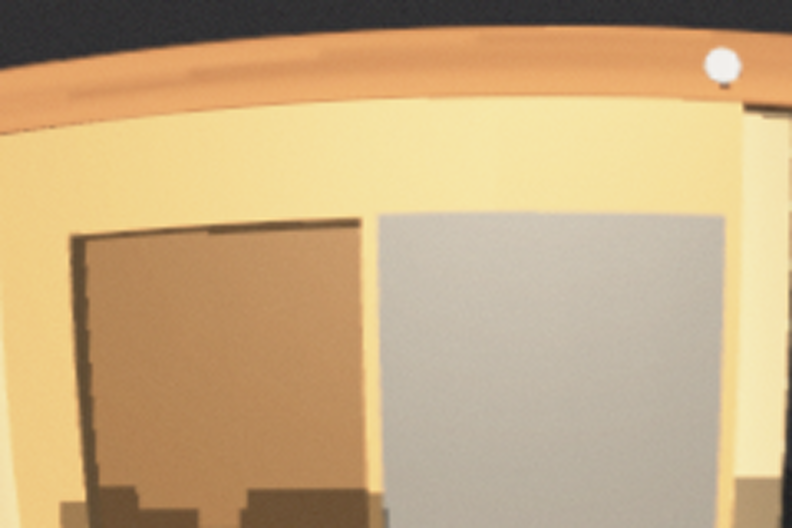

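Depth shows the stone top 20.15 mm above the board, so it is flat on the rest. I'll let go briefly so it rests fully.

Call:
{"op": "move_arm", "data": {
  "deltas": [
    {"dp":[0,0,0],"rotation":[0,0,0]},
    {"dp":[0,0,0],"rotation":[0,0,0]},
    {"dp":[0,0,0],"rotation":[0,0,0]},
    {"dp":[0,0,0],"rotation":[0,0,0]},
    {"dp":[0,0,0],"rotation":[0,0,0]}
  ],
  "jaw": 85
}}

```text
t: 8.2
eef_pos: [0.5656, 0.125, 0.0414]
ee_rot: [-1.574, 0.007, -3.132]
force: [-0.3, 0.0, 0.0]
width: 0.0585
```

```bash
python3 a.py w6; python3 to.py .5625 .1235 .042 180.5;
```

```text
stone 4712 51.93 0.62
stone end 1549 51.93 0.63
stone near 1143 51.95 0.62
board end 4356 31.92 0.68
floor 2697 26.18 0.64
stone +y 1100 51.93 0.61
stone -y 952 51.88 0.64
t 8.25 pos [565.5 125.   41.4] rpy [ -90.17    0.39 -179.44] F [ 0.8  0.1 -0.3] w 58.3
tool dp [ 3.1 -0.7  1.5] rotvec [ 0.02  0.06 -0.19] dp if rotated [ 3.1 -0.7  1.5]
```

View pics/w6.png

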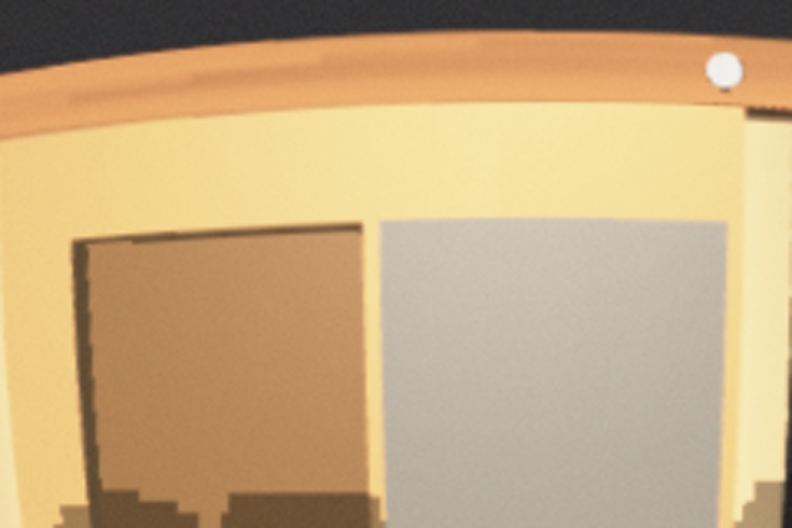

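```bash
cat > m.py <<'E'
from h import *
import sys
def meas(tag,pts):
    s,f=pickle.load(open(f'pics/{tag}.pkl','rb'))
    for n,x,y,z in pts: print(n,wray(f,s['eef_pos'],s['ee_rot'],150+x/3.3-.35,40+y/3.3-.35,z).round(1))
E
python3 - <<'E'
from m import *
meas('w6',[('rec+y',73,241,.033),('rec-y',362,225,.033),('rec-y low',368,480,.033),('stone+y',380,221,.053),('stone-y',727,222,.053),('s+y low',386,500,.053),('s-y low',720,500,.053)])
E
```

```text
rec+y [639.3 208.1  33. ]
rec-y [639.4 156.1  33. ]
rec-y low [597.  155.9  33. ]
stone+y [639.3 149.8  53. ]
stone-y [639.7 100.4  53. ]
s+y low [598.4 149.5  53. ]
s-y low [598.9 100.   53. ]
```

Call:
{"op": "move_arm", "data": {
  "deltas": [
    {"dp":[1,0,0],"rotation":[0,0,0]},
    {"dp":[0.5,0,0],"rotation":[0,0,0]},
    {"dp":[0.5,0,0],"rotation":[0,0,0]},
    {"dp":[0.3,0,0],"rotation":[0,0,0]}
  ],
  "jaw": 255,
  "squeeze": 7
}}

```text
t: 8.58
eef_pos: [0.5635, 0.1251, 0.0414]
ee_rot: [-1.574, 0.008, -3.132]
force: [1.2, -0.4, -1.4]
width: 0.0498
```

```bash
python3 to.py .564 .1821 .042 180.4
```

```text
t 8.58 pos [563.5 125.1  41.4] rpy [ -90.18    0.43 -179.43] F [ 1.2 -0.4 -1.4] w 49.8
tool dp [ -1.1  -0.4 -57. ] rotvec [ 0.03  0.17 -0.23] dp if rotated [ -0.9  -0.5 -57. ]
```

Call:
{"op": "move_arm", "data": {
  "deltas": [
    {"dp":[0,0,-6],"rotation":[0,0,-0.1]},
    {"dp":[0,0,-8],"rotation":[0,0,0]},
    {"dp":[0,0,-6],"rotation":[0,0,0]},
    {"dp":[0,0,-2],"rotation":[0,0,0]},
    {"dp":[0,0,0],"rotation":[0,0,0]}
  ]
}}

```text
t: 9.0
eef_pos: [0.5623, 0.148, 0.0414]
ee_rot: [-1.572, 0.004, -3.132]
force: [0.3, -2.7, 1.4]
width: 0.0501
```

```bash
python3 to.py .564 .1821 .042 180.4
```

```text
t 9.0 pos [562.3 148.   41.4] rpy [ -90.05    0.2  -179.46] F [ 0.3 -2.7  1.4] w 50.1
tool dp [ -2.1  -0.6 -34.1] rotvec [-0.1   0.14 -0.  ] dp if rotated [ -2.   -0.5 -34.1]
```

Call:
{"op": "move_arm", "data": {
  "deltas": [
    {"dp":[-0.3,0,-6],"rotation":[0,0,0]},
    {"dp":[0,0,-8],"rotation":[0,0,0]},
    {"dp":[0,0,-7],"rotation":[0,0,0]},
    {"dp":[0,0,-3],"rotation":[0,0,0]},
    {"dp":[0,0,0],"rotation":[0,0,0]}
  ]
}}

```text
t: 9.42
eef_pos: [0.5618, 0.1739, 0.0413]
ee_rot: [-1.57, 0.002, -3.131]
force: [-0.1, -3.7, 1.0]
width: 0.05
```

```bash
python3 to.py .564 .1821 .042 180.4; python3 a.py w7
```

```text
t 9.42 pos [561.8 173.9  41.3] rpy [-8.9980e+01  1.4000e-01 -1.7941e+02] F [-0.1 -3.7  1. ] w 50.0
tool dp [-2.3 -0.7 -8.2] rotvec [-0.17  0.19  0.06] dp if rotated [-2.3 -0.7 -8.2]
stone 3310 31.85 0.63
stone end 1083 31.83 0.62
stone near 812 31.84 0.64
board end 4485 31.83 0.67
floor 4195 51.74 0.63
stone +y 814 31.82 0.64
stone -y 621 31.83 0.62
```

View pics/w7.png

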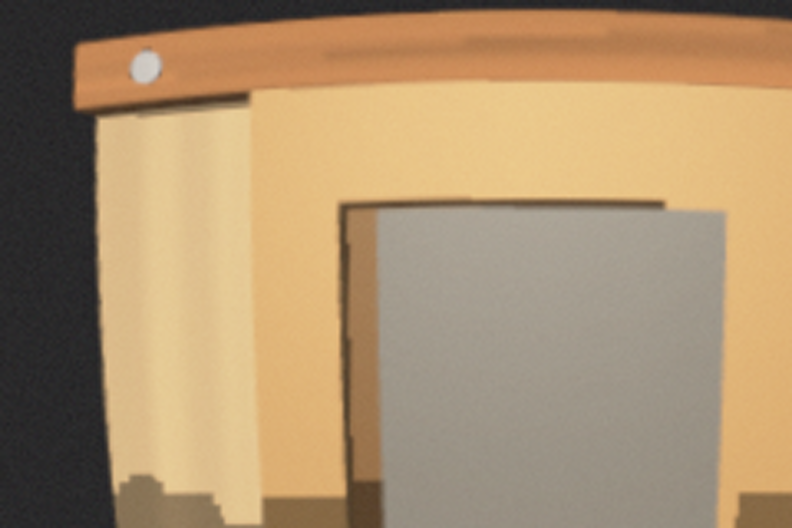

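```bash
python3 - <<'E'
from m import *
meas('w7',[('rec+y',340,203,.033),('rec-y',665,202,.033),('rec+y low',345,450,.033),('stone+y',377,209,.053),('stone-y',727,210,.053),('s+y low',383,480,.053),('s-y low',720,480,.053)])
E
```

```text
rec+y [639.3 208.5  33. ]
rec-y [639.5 156.1  33. ]
rec+y low [598.3 208.4  33. ]
stone+y [637.3 199.   53. ]
stone-y [637.6 149.5  53. ]
s+y low [597.8 198.8  53. ]
s-y low [598.3 149.1  53. ]
```

Call:
{"op": "move_arm", "data": {
  "deltas": [
    {"dp":[-0.5,0,-3],"rotation":[0,0,0]},
    {"dp":[0,0,-3],"rotation":[0,0,0]},
    {"dp":[0,0,-0.5],"rotation":[0,0,0]},
    {"dp":[0,0,0],"rotation":[0,0,0]}
  ]
}}

```text
t: 9.8
eef_pos: [0.5619, 0.1809, 0.0409]
ee_rot: [-1.571, 0.002, -3.132]
force: [-0.4, -0.6, -3.5]
width: 0.05
```

```bash
python3 to.py .5623 .1821 .042 180.4; python3 a.py w8
```

```text
t 9.8 pos [561.9 180.9  40.9] rpy [-9.0010e+01  1.2000e-01 -1.7943e+02] F [-0.4 -0.6 -3.5] w 50.0
tool dp [-0.4 -1.1 -1.2] rotvec [-0.14  0.17  0.08] dp if rotated [-0.4 -1.1 -1.2]
stone 3209 31.85 0.65
stone end 1050 31.93 0.67
stone near 784 31.87 0.64
board end 4452 31.86 0.68
floor 4270 51.2 0.64
stone +y 798 31.83 0.67
stone -y 602 31.82 0.65
```

View pics/w8.png

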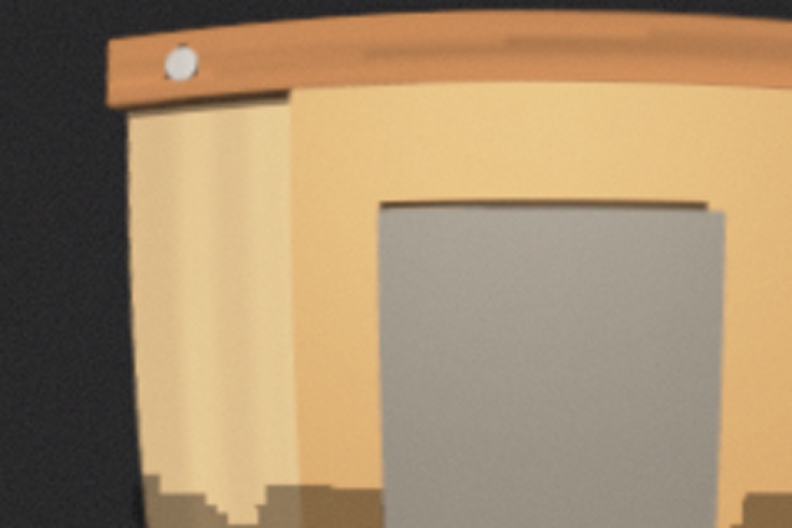

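```bash
python3 - <<'E'
from m import *
meas('w8',[('rec+y',380,203,.033),('rec-y',708,204,.033),('stone+y',377,211,.0524),('stone-y',724,211,.0524),('s+y low',383,480,.0524),('s-y low',719,480,.0524)])
E
```

```text
rec+y [639.2 208.9  33. ]
rec-y [639.5 156.2  33. ]
stone+y [637.1 206.1  52.4]
stone-y [637.6 156.9  52.4]
s+y low [597.9 205.8  52.4]
s-y low [598.3 156.2  52.4]
```

Call:
{"op": "move_arm", "data": {
  "deltas": [
    {"dp":[-0.6,0,-1],"rotation":[0,0.2,0]},
    {"dp":[0,1,0],"rotation":[0,0,0]},
    {"dp":[0,0,0],"rotation":[0,0,0]}
  ]
}}

```text
t: 10.1
eef_pos: [0.562, 0.1822, 0.0389]
ee_rot: [-1.572, 0.001, -3.136]
force: [-0.0, -0.2, -3.0]
width: 0.0501
```

```bash
python3 to.py .5623 .1821 .042 180.4
```

```text
t 10.1 pos [562.  182.2  38.9] rpy [-9.004e+01  6.000e-02 -1.797e+02] F [-0.  -0.2 -3. ] w 50.1
tool dp [-0.3 -3.1  0.1] rotvec [-0.11 -0.1   0.14] dp if rotated [-0.3 -3.1  0.1]
```

Call:
{"op": "move_arm", "data": {
  "deltas": [
    {"dp":[-0.3,1,0],"rotation":[0,0,0]},
    {"dp":[0,0.7,0],"rotation":[0,0,0]},
    {"dp":[0,0,0],"rotation":[0,0,0]}
  ]
}}

```text
t: 10.35
eef_pos: [0.5621, 0.1822, 0.0366]
ee_rot: [-1.571, 0.001, -3.137]
force: [-0.5, -0.1, -2.6]
width: 0.0498
```

```bash
python3 to.py .5623 .1821 .036 180.4; python3 a.py w9
```

```text
t 10.35 pos [562.1 182.2  36.6] rpy [-9.0040e+01  3.0000e-02 -1.7971e+02] F [-0.5 -0.1 -2.6] w 49.8
tool dp [-0.2  0.6  0.1] rotvec [-0.11 -0.11  0.17] dp if rotated [-0.2  0.6  0.1]
stone 3341 31.89 0.65
stone end 1081 31.91 0.67
stone near 820 31.92 0.64
board end 4669 31.88 0.67
floor 4280 46.75 0.62
stone +y 828 31.93 0.66
stone -y 628 31.85 0.65
```

View pics/w9.png

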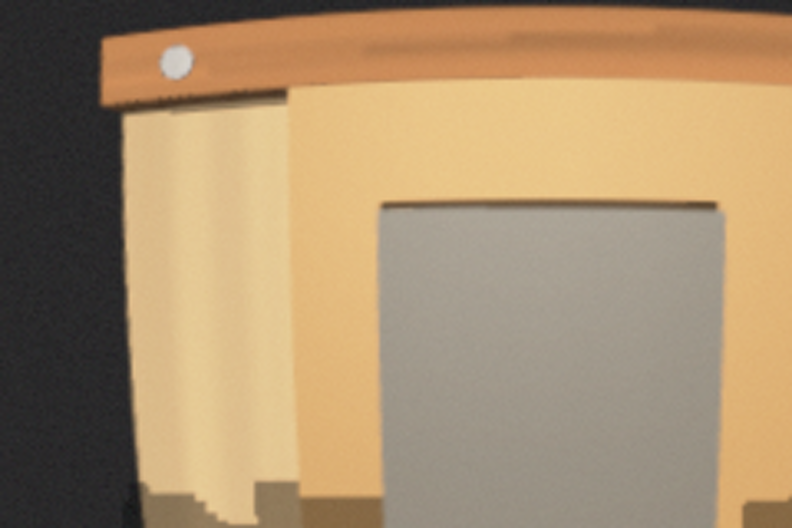

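Stone top is 14.9 mm above the board (14.0 is home), so 0.9 mm to go, hanging freely. I'll lower the rest gently.

Call:
{"op": "move_arm", "data": {
  "deltas": [
    {"dp":[0,0.7,0],"rotation":[0,0,0]},
    {"dp":[0,0.2,0],"rotation":[0,0,0]},
    {"dp":[0,0,0],"rotation":[0,0,0]}
  ]
}}

```text
t: 10.65
eef_pos: [0.5622, 0.1821, 0.0357]
ee_rot: [-1.572, 0.001, -3.137]
force: [-0.0, -0.8, -3.8]
width: 0.0499
```

```bash
python3 to.py .5623 .1821 .036 180.4; python3 a.py w10
```

```text
t 10.65 pos [562.2 182.1  35.7] rpy [-9.0040e+01  4.0000e-02 -1.7971e+02] F [-0.  -0.8 -3.8] w 49.9
tool dp [-0.1 -0.3  0. ] rotvec [-0.11 -0.11  0.16] dp if rotated [-0.1 -0.3  0. ]
stone 3369 31.87 0.65
stone end 1106 31.84 0.64
stone near 821 31.88 0.64
board end 4723 31.87 0.65
floor 4289 45.98 0.64
stone +y 850 31.89 0.67
stone -y 632 31.86 0.65
```

Call:
{"op": "move_arm", "data": {
  "deltas": [
    {"dp":[0,0.4,0],"rotation":[0,0,0]},
    {"dp":[0,0,0],"rotation":[0,0,0]}
  ]
}}

```text
t: 10.87
eef_pos: [0.5622, 0.1822, 0.0355]
ee_rot: [-1.572, 0.001, -3.137]
force: [-0.6, -0.6, -2.9]
width: 0.05
```

Call:
{"op": "move_arm", "data": {
  "deltas": [
    {"dp":[0,0,0],"rotation":[0,0,0]},
    {"dp":[0,0,0],"rotation":[0,0,0]},
    {"dp":[0,0,0],"rotation":[0,0,0]},
    {"dp":[0,0,0],"rotation":[0,0,0]},
    {"dp":[0,0,0],"rotation":[0,0,0]}
  ],
  "jaw": 80
}}

```text
t: 11.28
eef_pos: [0.5639, 0.183, 0.0371]
ee_rot: [-1.573, 0.004, -3.136]
force: [-0.3, -0.1, 0.3]
width: 0.0605
```

```bash
python3 to.py .5623 .1821 .036 180.4; python3 a.py w11
```

```text
t 11.28 pos [563.9 183.   37.1] rpy [ -90.13    0.24 -179.66] F [-0.3 -0.1  0.3] w 60.5
tool dp [1.6 1.1 0.9] rotvec [-0.02 -0.06 -0.04] dp if rotated [1.6 1.1 0.9]
stone 3301 31.88 0.63
stone end 1072 31.86 0.66
stone near 807 31.89 0.59
board end 4660 31.88 0.68
floor 4144 45.9 0.63
stone +y 823 31.84 0.64
stone -y 612 31.91 0.66
```

Released: stone top is 14.02 mm above the board, so it is fully home. Retreating straight up.

Call:
{"op": "move_arm", "data": {
  "deltas": [
    {"dp":[0,-10,0],"rotation":[0,0,0]},
    {"dp":[0,-20,0],"rotation":[0,0,0]},
    {"dp":[0,-30,0],"rotation":[0,0,0]},
    {"dp":[0,-35,0],"rotation":[0,0,0]},
    {"dp":[0,-20,0],"rotation":[0,0,0]}
  ]
}}

```text
t: 11.75
eef_pos: [0.5603, 0.1805, 0.1531]
ee_rot: [-1.566, -0.006, -3.136]
force: [0.9, 1.1, 0.9]
width: 0.06
```

Call:
{"op": "move_arm", "data": {
  "deltas": [
    {"dp":[0,-5,0],"rotation":[0,0,0]},
    {"dp":[0,0,0],"rotation":[0,0,0]},
    {"dp":[0,0,0],"rotation":[0,0,0]}
  ]
}}

```text
t: 12.0
eef_pos: [0.5628, 0.1819, 0.1661]
ee_rot: [-1.572, 0.004, -3.136]
force: [0.8, -0.4, -0.0]
width: 0.06
```

```bash
python3 to.py .5623 .1821 .036 180.4; cat >b.py <<'E'
from wz import *
box('stone far',600,633,163,200);box('far end',628,635,163,200);box('+y',600,633,195,205);box('-y',600,633,160,170);box('board end',643,655,100,215);box('rest',600,633,105,150)
cv2.imwrite('pics/w12full.png',f['pixels'][:,:,::-1])
f=arm.grab_frame('side');cv2.imwrite('pics/s12.png',f['pixels'][:,:,::-1])
E
python3 b.py w12
```

```text
t 12.0 pos [562.8 181.9 166.1] rpy [ -90.08    0.23 -179.66] F [ 0.8 -0.4 -0. ] w 60.0
tool dp [  1.  130.1  -0. ] rotvec [-0.07 -0.06 -0.03] dp if rotated [1.000e+00 1.301e+02 1.000e-01]
stone far 1495 45.86 0.7
far end 334 45.95 0.73
+y 401 45.84 0.72
-y 402 45.9 0.7
board end 1538 31.85 0.74
rest 1599 31.9 0.71
```

View pics/w12full.png

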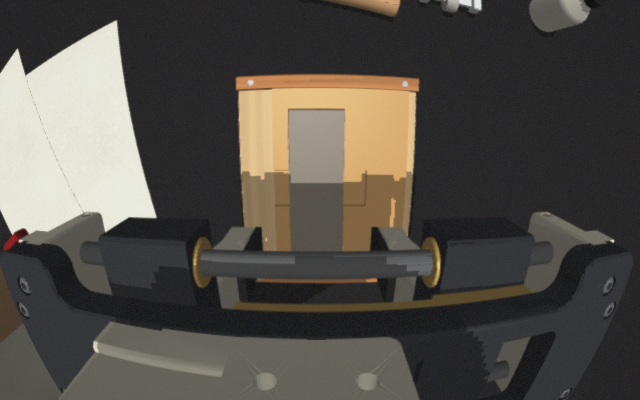

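View pics/s12.png

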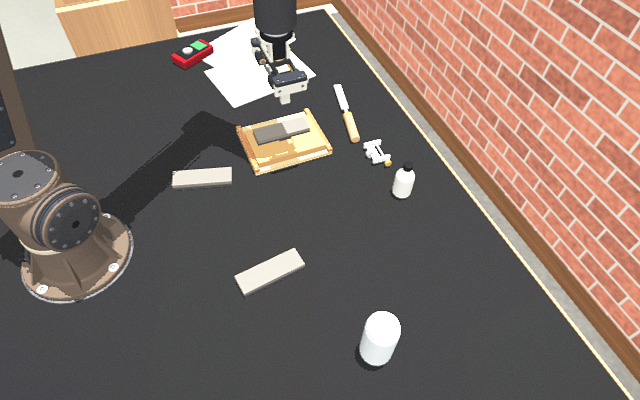

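The stone sits in the recess (wrist view, columns 288–345, rows 109–250). It is level at 14.0 mm above the board, and the gripper is clear. The bottle, chisel, guide and can are where they were.

```bash
python3 -c "
from station import arm
print(arm.job_done())"
```

```text
the job is handed in; nothing more can be done
None
```

The stone is home in the recess and the job is handed in, at about 12 s of the 67 s allowed. I picked up the farthest of the three lookalike stones and laid it flat on the rest. I let go there briefly, re-gripped at 7 N, slid it across to the recess, lowered it in and released it.

- **Fit:** the last depth checks put the stone's top 14.0 mm above the board, which is where it should be when fully home. It was level to about 0.1 mm across its visible part. I checked the x and y position as I lowered it in, but did not measure it again after letting go.
- **Forces:** no wrist force I read between moves passed about 4 N. The readings come only at the end of each call, and I had no direct reading of the force between stone and board.
- **Surroundings:** the gripper was well clear above the stone. In the side view, the bottle, chisel, guide and can were where they started.
- **One disagreement:** as I lowered the stone onto the rest, the arm stopped descending at the expected contact height while the wrist force still read the full stone weight. The depth picture settled it: the gap was about 0.1 mm, closed by letting go.

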